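Reset the length stop to the green mark

ROBOT

A 7-joint arm with a two-finger parallel gripper is mounted at the origin on a cart in front of the work surface, level with it; the furniture and walls round the work are solid. World frame = base frame: x ahead of the robot, y to its left, z up, the work surface at z = 0. Lengths are in mm, angles in rad, forces in N, time in s.
With the tool pointing down it reaches from about 375 to 925 mm from the base axis. Payload 3.1 kg.
Tool frame: the origin (TCP) lies midway between the tips of the shut fingers; the grasp point (between the pads) lies ctrl.grip_point_offset behind it (ctrl.grip_point_offset is the distance from the TCP to the grasp point, in mm); z points along the fingers, y is the line along which they close (so a half turn about z gives the same grasp; the last joint's range is limited). The gripper opens to 85 mm and grips with 20 to 120 N. Pads are 22 mm wide; open, the fingers measure 114 mm over their backs; the gripper's body (76 mm by 85 mm) begins 54 mm behind the grasp point. The pads swing forward as they close: fully open they stand 13 mm farther back than shut.
Start: joints at [-1.234, 0.383, 0.044, 1.598, -0.018, 1.161, -0.05], TCP at [273.778, 589.533, 231.269] pointing down, gripper open.
Joint ranges: [-2.61, 2.61], [-0.41, 2.15], [-1.48, 1.57], [0, 2.5], [-1.57, 4.71], [0.05, 1.97], [-2.85, 2.85]. Speed limits (rad/s): [2.79, 2.79, 3.14, 3.14, 3.14, 3.14, 3.14].

INTERFACE

Orientations are given as [roll, pitch, yaw] about the fixed x, y, z axes, in that order (R = Rz(yaw) Ry(pitch) Rx(roll)).
In Python, from rig import status, vision, workorder, ctrl gives the robot as it stands.
- The arm moves only by the tool drive_tool, never from a script. Its argument "deltas" is a list of rows, each a list of 7 numbers: the opening, from -1 (shut) to 1 (fully open), then the shift along the tool's x, y, z scaled (see below), then the turn, a rotation vector about the tool's x, y, z scaled (see below). A call has 1 to 8 rows; each row shifts and turns the commanded pose from where the row before left it, along the tool's axes as they then stand; what a row does not reach is not made up. The controller multiplies each number of a shift by 0.025 m and each number of a turn by 0.12 rad. A row lasts 1/12 s, in which the tool goes at most 41.7 mm and 7.16 degrees, less where a joint would pass 70% of its speed; a pose out of reach is approached as far as the arm can. A call with a number of a shift or a turn outside -1 to 1 is refused whole. A call with a gripper value outside its range is refused whole. The fingers move at their own pace and stop on an object; "squeeze" is the grip in N (left out, the last holds). Time passes only in rows, so rows that do not move let the fingers close. It gives the time, the measured TCP pose, the force, the opening and the grip force at its end, in the units of the state.
- status.get_obs(): the state, without advancing time (a new reading comes with each control period).
- vision.camera(name): name is "scene" or "top" or "wrist"; returns the picture (384x512x3 uint8, blue, green, red); there is no depth.
- vision.camera_params(name): a dict with "K" (3x3 intrinsics, pixels), "rvec" (rotation vector, rad) and "tvec" (3), from world to camera coordinates, as OpenCV has them. Camera axes: x right, y down, z forward; pixel columns grow to the right and rows downward; lengths in mm; the calibration is good to about 2 mm. A picture is of the moment at which its call begins: read the wrist's pose just before it. camera_params takes no time and is no camera call; for the wrist camera it gives the pose at the moment of the call.
- workorder.hand_in(): hands the job in; it is judged then, once.
The state is a dict: "clock": time; "q": joint angles; "joint_vel": joint speeds; "joint_efforts": joint torques, N m; "position": TCP position; "ee_rot": TCP orientation; "force": force on the tool from outside, world axes, zero at the start; "torque": the same for the moment, N m; "opening": opening from 0.0 (shut) to 1.0 (fully open); "grasp_force": force on a finger pad.
Only numpy, scipy, OpenCV 4.12 (cv2) and the standard library are available. Lean on these libraries where they do the work, as an engineer would, in place of code of your own. Each camera call takes 0.05 s, during which the arm holds its last target. There are 200 camera calls.

TASK

The wire-length gauge on the bench has to be set for the next job. First swing the lever with the orange knob open, toward you, to unlock the blue stop; then slide the stop along its rail until it stands in line with the green marker clip (not the yellow one), and swing the lever all the way back to lock it there.

Things in the scene. Friction and masses are not known exactly. Their poses are not given: they have to be found in the camera images.
- stop_grip (a point): Blue stop sliding on a fixed rail (26 mm high, about left-right). Point: middle in plan of its upright block, 80 mm above the bench; block 30 mm along the rail, 40 mm across, from 43 to 97 mm high; carriage below 56 mm wide along the rail. Axes: y along the rail to the left, x across it, away from the robot, z up. Slides with about 3 N if unlocked; jammed by a cam if locked.
- lever_knob (a point): Orange knob at the end of the clamp lever: upright round post 17 mm thick, 50 to 104 mm above the bench; point on its axis, 90 mm up. The 12 mm wide steel arm below it (top 55 mm up) turns level about an upright pivot 67 mm from the knob's axis; the pivot rides on the stop, at x = -48 mm, y = 0 from stop_grip in its axes. Knob and lever travel with the stop.
- clamp_lever (a joint): Lever angle, rad. 0 = locked: lever along the rail, knob to the left (+y of stop_grip) of the pivot. Grows anticlockwise seen from above, knob swinging toward the robot, to its end at 1.3 = fully open; open above 0.9, locked below 0.2. Stays where left; turning it near locked takes about 3 N at the knob.
- green_mark: Green marker clip, 14 mm wide along the rail, 26 mm high, fixed at the rear edge of the white scale behind the rail, left or right of the stop; a like yellow clip is on the other side. Origin: 8 mm above the bench, at the middle of its width. Axes parallel to stop_grip's; the stop is at the mark when stop_grip has y = 0 in this frame (x about -44 mm). Clips do not block the stop.

How it is judged (in metres and radians):
On the way, in this order (a step that is already met when the one before it is completed fails the run):
1. the lever is swung open (past 0.9 rad) (value of joint clamp_lever above 0.9 rad), for 0.1 s.
2. with the lever open, the stop is slid to within 12 mm of the green mark along the rail (value of joint clamp_lever above 0.8 rad and y of stop_grip in the frame of green_mark between -0.012 and 0.012 m), for 0.1 s.
At the end, for the whole second after the job is handed in: The stop is in line with the green mark to within 12 mm along the rail and its lever is back in the locked position (below 0.2 rad) (value of joint clamp_lever below 0.2 rad and y of stop_grip in the frame of green_mark between -0.012 and 0.012 m); the robot touches nothing.
It also fails if it takes over 54 s, if anything falls off the work surface, if the arm or the gripper's body presses on something with over 40 N, if the wrist force passes 120 N, or if a joint passes its speed limit or range.

## Working session

There is one attempt and no reset: what is moved stays moved. The work goes in short steps, Python scripts to look and compute and a tool call to move; the robot and the scene stay as the last step left them, time stands still between calls to the robot, and variables do not carry over. Pictures are saved under pics/ and viewed, at most 10 in all, crops included, and the job is handed in when it is done.

Besides the shell and the picture viewer there is one more tool, called after "Request:" by a JSON object that holds its "api" and its "payload". drive_tool: Moves the arm, as the interface text tells. Shifts and turns lie within -1 to 1; 1 stands for 0.025 m of shift or 0.12 rad of turn. Its arguments: {"type":"object","properties":{"deltas":{"type":"array","items":{"type":"array","items":{"type":"number"}}},"squeeze":{"type":"number"}},"required":["deltas"]}

```bash
mkdir -p pics
python3 - <<'E'
from rig import status, vision, workorder, ctrl
import cv2,numpy as np
print(status.get_obs(), ctrl.grip_point_offset)
a=vision.camera("scene");b=vision.camera("top")
cv2.imwrite("pics/scene0.png",a);cv2.imwrite("pics/top0.png",b)
for n in("scene","top"):
    p=vision.camera_params(n);R=cv2.Rodrigues(np.array(p["rvec"],float))[0];print(n,p["K"],-R.T@np.ravel(p["tvec"]))
E
```

```text
{'clock': 0.0, 'q': array([-1.23381288,  0.38383626,  0.04383113,  1.59960326, -0.01789445,
        1.16119076, -0.04990458]), 'joint_vel': array([-0.00061653, -0.0005606 ,  0.00192613, -0.00194608,  0.00092548,
        0.00041683,  0.00215925]), 'joint_efforts': array([-8.91307678e-06, -4.33471727e+01,  1.02442626e+00, -2.49517947e+01,
        1.05506202e-02,  1.13229619e-02, -1.05620711e-05]), 'position': array([273.39311837, 588.65639491, 229.87273694]), 'ee_rot': array([-3.13895145e+00,  1.46181722e-04,  2.70688894e+00]), 'force': array([-0.30620161,  0.12967538, -0.22504618]), 'torque': array([0.02133276, 0.01343434, 0.02458596]), 'grasp_force': 0.0, 'opening': 1.001660895794757} 18.700000000000003
scene [[444.12038401   0.         262.18647371]
 [  0.         444.12038401 201.53083052]
 [  0.           0.           1.        ]] [ -97.85681257 -337.27577055  463.97298915]
top [[477.89560953   0.         263.92251447]
 [  0.         477.89560953 198.12537216]
 [  0.           0.           1.        ]] [520.84044768  50.91821595 945.00841471]
```

View pics/scene0.png

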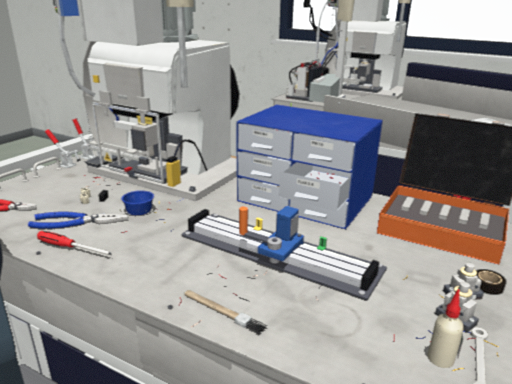

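View pics/top0.png

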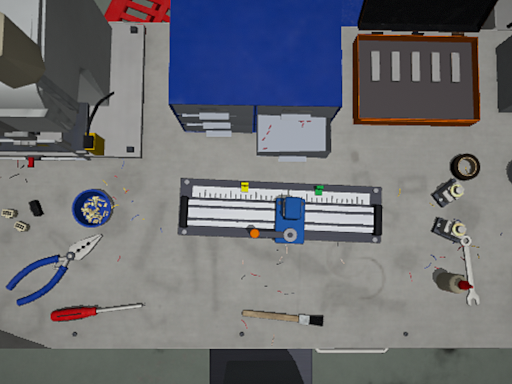

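The scene view shows the blue stop mid-rail, with the orange knob to its left, the yellow clip left and the green clip right. In the top view, the stop block is at about (291,208), the knob at (254,233), the pivot at (290,236), green at (319,189) and yellow at (245,187). An open drawer sits behind the rail at (292,140).

```bash
cat > h.py <<'E'
from rig import status, vision
import cv2,numpy as np
def ray(n,uv,z):
    p=vision.camera_params(n);R=cv2.Rodrigues(np.array(p["rvec"],float))[0];c=-R.T@np.ravel(p["tvec"])
    d=R.T@np.linalg.inv(p["K"])@np.array([uv[0],uv[1],1.]);return c+d*(z-c[2])/d[2]
def blobs(img,lo,hi,roi,amin=8):
    u0,v0,u1,v1=roi;h=cv2.cvtColor(img,cv2.COLOR_BGR2HSV)[v0:v1,u0:u1]
    n,l,s,c=cv2.connectedComponentsWithStats(cv2.inRange(h,lo,hi))
    return [(s[i].tolist(),(c[i]+[u0,v0]).round(1).tolist()) for i in range(1,n) if s[i][4]>=amin]
C=dict(green=((45,100,60),(80,255,255)),yellow=((20,120,100),(35,255,255)),orange=((5,150,100),(18,255,255)),blue=((95,120,40),(125,255,255)))
E
python3 - <<'E'
from h import *
b=cv2.imread("pics/top0.png")
for k in C:print(k,blobs(b,*C[k],(175,175,390,250)))
for n,uv,z in[("knob",(254,233),104),("green",(319,189),26),("yellow",(245,187),26),("pivot",(290.5,236),58)]:print(n,ray("top",uv,z).round(1))
# rail direction: slot bases
for uv in((184,181),(381,188),(180,235),(377,241)):print(ray("top",uv,5).round(1))
cv2.imwrite("pics/topc.png",cv2.resize(b[120:255,170:390],None,fx=3.6,fy=3.6,interpolation=cv2.INTER_CUBIC))
E
```

```text
green [([140, 10, 9, 10, 71], [318.7, 189.5])]
yellow [([66, 7, 8, 10, 70], [244.3, 186.3])]
orange [([75, 54, 9, 9, 69], [254.1, 232.9])]
blue [([99, 22, 32, 47, 1041], [290.2, 217.9])]
knob [535.2  40.3 104. ]
green [622.7 -86.2  26. ]
yellow [625.1  57.5  26. ]
pivot [530.9 -28.   58. ]
[638.1 177.9   5. ]
[ 628.3 -213.7    5. ]
[531.9 183.4   5. ]
[ 522.8 -204.1    5. ]
```

View pics/topc.png

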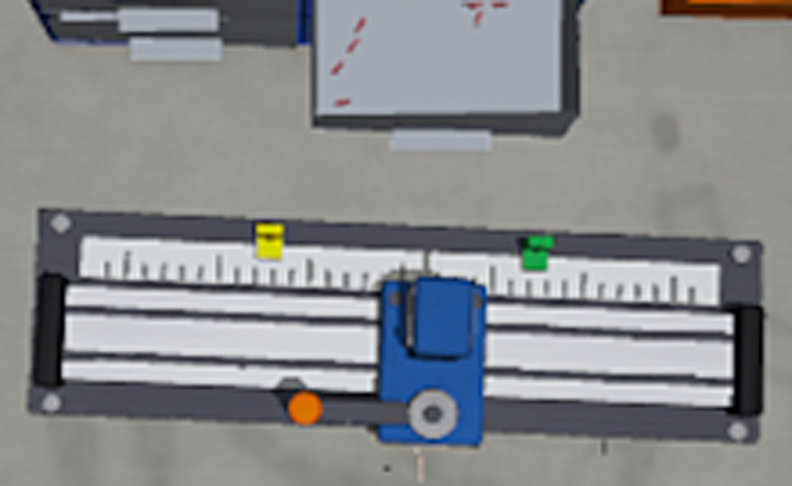

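The crop confirms the layout: knob at crop (305,408), pivot (433,413), block top (444,318), green clip (535,252). I'll hold the knob with the pads closing along the rail. Its x then sets the lever angle and its y sets the stop position. Moving towards it now.

Request:
{"api": "drive_tool", "payload": {"deltas": [[1, -0.78, -0.65, 0, 0, 0, 0], [1, -0.78, -0.65, 0, 0, 0, 0], [1, -0.78, -0.65, 0, 0, 0, 0], [1, -0.78, -0.65, 0, 0, 0, 0], [1, -0.78, -0.65, 0, 0, 0, 0], [1, -0.78, -0.65, 0, 0, 0, 0], [1, -0.78, -0.65, 0, 0, 0, 0], [1, -0.78, -0.65, 0, 0, 0, 0]]}}

```text
clock: 0.77
position: [360.6, 404.3, 230.7]
ee_rot: [-3.14, -0.0, 2.707]
force: [0.2, -0.0, -0.3]
opening: 0.998
grasp_force: 0.0
```

Request:
{"api": "drive_tool", "payload": {"deltas": [[1, -0.78, -0.65, 0, 0, 0, 0], [1, -0.78, -0.65, 0, 0, 0, 0], [1, -0.78, -0.65, 0, 0, 0, 0], [1, -0.78, -0.65, 0, 0, 0, 0], [1, -0.78, -0.65, 0, 0, 0, 0], [1, -0.78, -0.65, 0, 0, 0, 0], [1, -0.78, -0.65, 0, 0, 0, 0], [1, -0.78, -0.65, 0, 0, 0, 0]]}}

```text
clock: 1.43
position: [447.2, 220.9, 230.8]
ee_rot: [-3.141, -0.001, 2.707]
force: [0.5, 0.4, -1.0]
opening: 1.002
grasp_force: 0.0
```

Request:
{"api": "drive_tool", "payload": {"deltas": [[1, -0.6, -0.5, 0, 0, 0, 0.5], [1, -0.6, -0.5, 0, 0, 0, 0], [1, -0.6, -0.5, 0, 0, 0, 0], [1, -0.6, -0.5, 0, 0, 0, 0], [1, -0.6, -0.5, 0, 0, 0, 0], [1, -0.6, -0.5, 0, 0, 0, 0], [1, 0, 0, 0, 0, 0, 0], [1, 0, 0, 0, 0, 0, 0]]}}

```text
clock: 2.1
position: [492.0, 113.0, 231.0]
ee_rot: [-3.141, -0.001, 2.642]
force: [0.4, 1.5, -0.7]
opening: 0.999
grasp_force: 0.0
```

Request:
{"api": "drive_tool", "payload": {"deltas": [[1, 0, 0, 0, 0, 0, -0.8], [1, 0, 0, 0, 0, 0, -0.8], [1, 0, 0, 0, 0, 0, -0.8], [1, 0, 0, 0, 0, 0, -0.8], [1, 0, 0, 0, 0, 0, -0.8], [1, 0, 0, 0, 0, 0, 0], [1, 0, 0, 0, 0, 0, 0]]}}

```text
clock: 2.68
position: [491.3, 115.6, 231.1]
ee_rot: [3.141, -0.001, 3.126]
force: [0.4, -0.8, 0.3]
opening: 1.003
grasp_force: 0.0
```

```bash
cat >> h.py <<'E'
def go(T):
    "tool-frame shift in units to reach world TCP T"
    o=status.get_obs();R=cv2.Rodrigues(np.zeros(3))[0]
    from scipy.spatial.transform import Rotation as Ro
    return (Ro.from_euler("xyz",o["ee_rot"]).as_matrix().T@(np.array(T)-o["position"])/25).round(2), o["position"].round(1), o["ee_rot"].round(3)
E
python3 - <<'E'
from h import *
print(go([535,41,231]))
p=vision.camera_params("wrist");w=vision.camera("wrist");cv2.imwrite("pics/w1.png",w)
for k in C:
  z=dict(green=26,yellow=26,orange=104,blue=97)[k]
  for s,c in blobs(w,*C[k],(0,0,512,384),40):print(k,s,c,ray("wrist",c,z).round(1))
print("top green low/high",ray("top",(318.5,191),10).round(1),ray("top",(320,187.5),26).round(1),"block",ray("top",(293.3,208.3),97).round(1))
s=vision.camera("scene")
for k in("orange","green"):print(k,blobs(s,*C[k],(200,190,380,280)))
E
```

```text
(array([-1.79, -2.95, -0.  ]), array([491.3, 115.6, 231.1]), array([ 3.141e+00, -1.000e-03,  3.126e+00]))
green [90, 255, 11, 19, 96] [96.0, 266.5] [621.1 -90.7  26. ]
yellow [207, 257, 10, 8, 77] [211.4, 260.5] [614.8  58.   26. ]
yellow [415, 302, 29, 20, 229] [429.0, 310.8] [697.2 348.5  26. ]
orange [167, 221, 15, 14, 138] [173.9, 227.3] [532.2  37.4 104. ]
blue [492, 114, 20, 28, 287] [503.5, 129.9] [446.5 334.9  97. ]
blue [500, 145, 12, 13, 88] [507.4, 151.6] [465.9 343.1  97. ]
blue [99, 192, 60, 91, 2736] [124.6, 238.3] [546.5 -14.6  97. ]
blue [411, 205, 66, 57, 2249] [444.1, 233.5] [546.5 300.6  97. ]
blue [435, 227, 10, 5, 40] [439.4, 229.2] [541.7 295.2  97. ]
blue [187, 325, 21, 32, 123] [200.6, 334.6] [666.2  52.1  97. ]
top green low/high [620.4 -87.6  10. ] [625.6 -88.2  26. ] block [579.7 -29.5  97. ]
orange [([40, 17, 7, 28, 182], [242.9, 220.0]), ([178, 30, 2, 13, 19], [378.7, 227.1])]
green [([118, 47, 8, 13, 76], [322.0, 243.2])]
```

View pics/w1.png

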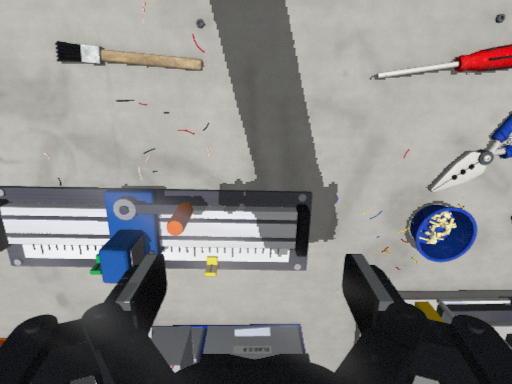

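The wrist view shows the knob top at about (177,228), the block at (122,250) and a rail free of obstructions. This agrees with the top view: knob ≈ (534,40), and the stop has to move about 57 mm to the right.

Request:
{"api": "drive_tool", "payload": {"deltas": [[1, -0.45, -0.75, 0, 0, 0, 0], [1, -0.45, -0.75, 0, 0, 0, 0], [1, -0.45, -0.75, 0, 0, 0, 0], [1, -0.4, -0.75, 0, 0, 0, 0], [1, 0, 0, 0.8, 0, 0, 0], [1, 0, 0, 0.8, 0, 0, 0], [1, 0, 0, 0, 0, 0, 0], [1, 0, 0, 0, 0, 0, 0]]}}

```text
clock: 3.45
position: [533.3, 38.6, 190.2]
ee_rot: [-3.141, -0.003, 3.126]
force: [0.3, 0.6, 0.5]
opening: 1.002
grasp_force: 0.0
```

Run:
```python
from h import *
print(go([534.5,40,68]))
p=vision.camera_params("wrist");w=vision.camera("wrist");cv2.imwrite("pics/w2.png",w)
for s,c in blobs(w,*C["orange"],(0,0,512,384),40):print(s,c,ray("wrist",c,104).round(1))
```

```text
(array([-0.06,  0.06,  4.89]), array([533.3,  38.6, 190.2]), array([-3.141e+00, -3.000e-03,  3.126e+00]))
[244, 175, 21, 34, 525] [253.3, 192.4] [528.4  37.4 104. ]
[0, 336, 9, 9, 42] [2.5, 338.6] [ 667.6 -197.5  104. ]
```

View pics/w2.png

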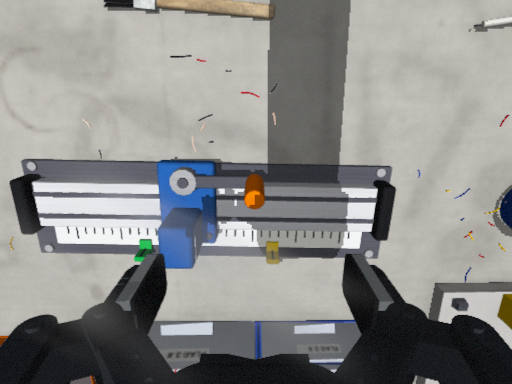

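The knob top is at (254,198), central between the open fingers, and the space beside it is free. Descending.

Request:
{"api": "drive_tool", "payload": {"deltas": [[1, -0.03, 0.0, 0.8, 0, 0, 0], [1, -0.03, 0, 0.8, 0, 0, 0], [1, 0, 0, 0.8, 0, 0, 0], [1, 0, 0, 0.8, 0, 0, 0], [1, 0, 0, 0.8, 0, 0, 0], [1, 0, 0, 0.8, 0, 0, 0], [1, 0, 0, 0, 0, 0, 0]]}}

```text
clock: 4.08
position: [533.9, 39.1, 69.1]
ee_rot: [-3.141, -0.005, 3.128]
force: [-0.6, -0.2, -1.0]
opening: 1.001
grasp_force: 0.0
```

Request:
{"api": "drive_tool", "payload": {"deltas": [[-1, 0, 0, 0, 0, 0, 0], [-1, 0, 0, 0, 0, 0, 0], [-1, 0, 0, 0, 0, 0, 0], [-1, 0, 0, 0, 0, 0, 0], [-1, 0, 0, 0, 0, 0, 0], [-1, 0, 0, 0, 0, 0, 0], [-1, 0, 0, 0, 0, 0, 0], [-1, 0, 0, 0, 0, 0, 0]], "squeeze": 40}}

```text
clock: 4.75
position: [536.8, 38.5, 72.3]
ee_rot: [3.141, 0.001, 3.127]
force: [-1.3, 0.7, 5.4]
opening: 0.181
grasp_force: 39.0
```

Knob gripped at 39 N. Swinging the lever open along its arc.

Request:
{"api": "drive_tool", "payload": {"deltas": [[-1, 0.4, -0.03, 0, 0, 0, 0], [-1, 0.39, -0.09, 0, 0, 0, 0], [-1, 0.37, -0.15, 0, 0, 0, 0], [-1, 0, 0, 0, 0, 0, 0], [-1, 0, 0, 0, 0, 0, 0]]}}

```text
clock: 5.17
position: [507.6, 30.2, 72.3]
ee_rot: [-3.14, 0.002, 3.125]
force: [-0.2, -2.3, 6.4]
opening: 0.182
grasp_force: 40.2
```

Request:
{"api": "drive_tool", "payload": {"deltas": [[-1, 0.35, -0.2, 0, 0, 0, 0], [-1, 0.31, -0.25, 0, 0, 0, 0], [-1, 0.27, -0.29, 0, 0, 0, 0], [-1, 0, 0, 0, 0, 0, 0], [-1, 0, 0, 0, 0, 0, 0]]}}

```text
clock: 5.58
position: [483.5, 13.4, 72.2]
ee_rot: [3.141, 0.001, 3.126]
force: [0.8, 0.1, 7.5]
opening: 0.188
grasp_force: 40.6
```

Request:
{"api": "drive_tool", "payload": {"deltas": [[-1, 0.23, -0.33, 0, 0, 0, 0], [-1, 0.17, -0.36, 0, 0, 0, 0], [-1, 0, 0, 0, 0, 0, 0], [-1, 0, 0, 0, 0, 0, 0], [-1, 0, 0, 0, 0, 0, 0]]}}

```text
clock: 6.0
position: [474.1, -3.7, 72.1]
ee_rot: [3.141, 0.002, 3.126]
force: [2.9, 0.5, 6.4]
opening: 0.188
grasp_force: 40.6
```

Run:
```python
from h import *
print(status.get_obs()["position"],status.get_obs()["force"])
b=vision.camera("top");w=vision.camera("wrist")
o=np.zeros((384,800,3),np.uint8)
o[:,:512]=w;c=cv2.resize(b[170:260,170:390],(288,118));o[:118,512:]=c;cv2.imwrite("pics/w3.png",o)
for k in("green","blue"):print(k,blobs(b,*C[k],(175,175,390,260)))
```

```text
[474.07416508  -3.72517319  72.13928783] [2.94501907 0.5128     6.40919947]
green [([140, 10, 9, 10, 72], [318.7, 189.5])]
blue [([108, 22, 31, 47, 1064], [298.6, 218.8])]
```

View pics/w3.png

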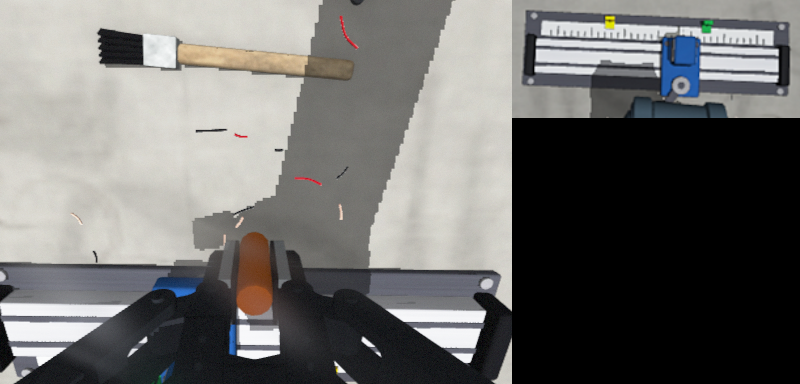

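The wrist view shows the knob still held between the pads at (255,260). The top inset shows the pivot at about (298,235), so the stop came loose and has already slid about 15 mm right. The lever is near 1.0 rad. I'll pull a little further open, then drag right.

Request:
{"api": "drive_tool", "payload": {"deltas": [[-1, 0.12, -0.1, 0, 0, 0, 0], [-1, 0.08, -0.3, 0, 0, 0, 0], [-1, 0, -0.4, 0, 0, 0, 0], [-1, 0, -0.4, 0, 0, 0, 0], [-1, 0, 0, 0, 0, 0, 0], [-1, 0, 0, 0, 0, 0, 0]]}}

```text
clock: 6.6
position: [469.4, -33.9, 72.1]
ee_rot: [-3.141, 0.004, 3.126]
force: [4.8, -1.7, 6.8]
opening: 0.185
grasp_force: 40.4
```

```bash
cat >> h.py <<'E'
def pose():
    o=status.get_obs();print("tcp",o["position"].round(1),"F",o["force"].round(1))
    b=vision.camera("top");h=cv2.cvtColor(b,cv2.COLOR_BGR2HSV)
    # blue carriage columns in the rear band (rows 193-200, block back/carriage)
    s,c=max(blobs(b,*C["blue"],(175,175,390,260)),key=lambda t:t[0][4]);print("blue",s,c)
    g=cv2.cvtColor(b,cv2.COLOR_BGR2GRAY)
    # pivot: grey (low-saturation) disc inside the blue carriage
    x0=175+s[0];m=cv2.inRange(h,(0,0,90),(180,70,255))[220:248,x0+3:x0+s[2]-3]
    n,l,st,ce=cv2.connectedComponentsWithStats(m)
    for i in range(1,n):
        if st[i][4]>40:
            u=ce[i]+[x0+3,220];p=ray("top",u,58);st_=p+48*np.array([.9997,-.0243,0])
            k=p-np.append(o["position"][:2],58);print("pivot px",u.round(1),st[i].tolist(),p.round(1),"stop rail y-green",round(.0243*st_[0]+st_[1]+72.8,1),"knob r",round(float(np.hypot(*k[:2])),1),"theta",round(float(np.arctan2(k[0],-k[1]))+.024,2))
    return b
E
python3 - <<'E'
from h import *
b=pose()
cv2.imwrite("pics/t4.png",cv2.resize(b[170:260,170:390],None,fx=3.6,fy=3.6))
E
```

```text
tcp [469.4 -33.9  72.1] F [ 4.8 -1.7  6.8]
blue [122, 23, 31, 46, 1058] [312.2, 219.3]
pivot px [312.4 239.2] [0, 9, 25, 19, 231] [525.2 -68.7  58. ] stop rail y-green 16.9 knob r 65.7 theta 1.04
```

View pics/t4.png

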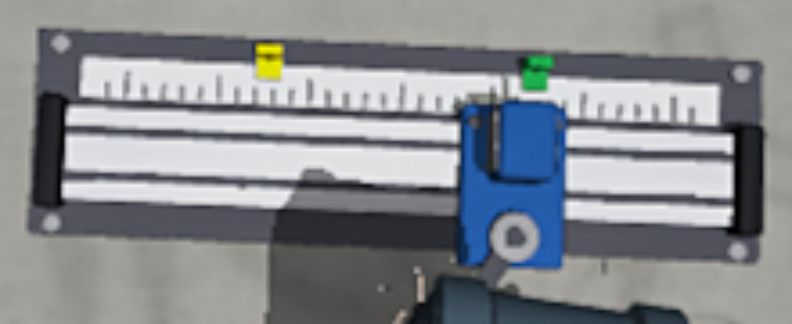

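The crop shows the pivot at (516,236), the block top at (529,140) and the green clip at (537,70). About 15 mm of travel is left and the lever is at roughly 1.0 rad. I'll open it further towards its end stop for margin.

Request:
{"api": "drive_tool", "payload": {"deltas": [[-1, 0.1, -0.2, 0, 0, 0, 0], [-1, 0.1, -0.2, 0, 0, 0, 0], [-1, 0.1, -0.2, 0, 0, 0, 0], [-1, 0, 0, 0, 0, 0, 0], [-1, 0, 0, 0, 0, 0, 0]]}}

```text
clock: 7.07
position: [461.5, -47.7, 72.1]
ee_rot: [3.141, 0.003, 3.127]
force: [3.6, 0.6, 5.9]
opening: 0.186
grasp_force: 40.5
```

Run:
```python
from h import *
b=pose()
cv2.imwrite("pics/t5.png",cv2.resize(b[170:260,170:390],None,fx=3.6,fy=3.6))
```

```text
tcp [461.5 -47.7  72.1] F [3.6 0.6 5.9]
blue [123, 23, 31, 47, 1059] [313.2, 219.5]
pivot px [314.4 238.5] [6, 9, 19, 19, 195] [526.6 -72.5  58. ] stop rail y-green 13.0 knob r 69.7 theta 1.23
```

View pics/t5.png

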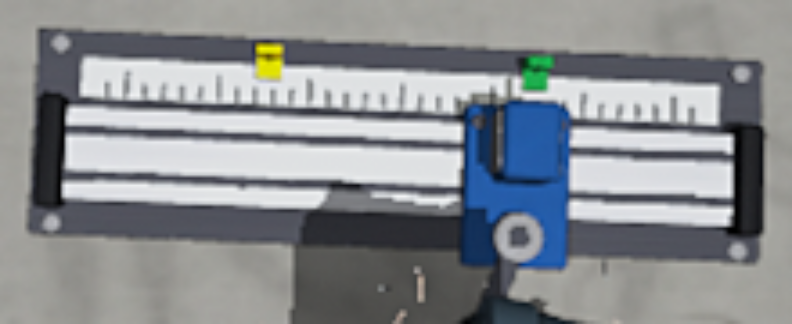

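The lever now points almost straight at the robot (pivot (518,236), arm heading to (500,285)), about 1.2 rad. About 13.5 mm is left to green, so I'll drag right.

Request:
{"api": "drive_tool", "payload": {"deltas": [[-1, 0, -0.2, 0, 0, 0, 0], [-1, 0, -0.2, 0, 0, 0, 0], [-1, 0, -0.14, 0, 0, 0, 0], [-1, 0, 0, 0, 0, 0, 0], [-1, 0, 0, 0, 0, 0, 0], [-1, 0, 0, 0, 0, 0, 0]]}}

```text
clock: 7.62
position: [461.0, -60.7, 72.1]
ee_rot: [3.141, 0.002, 3.128]
force: [3.0, 0.8, 8.2]
opening: 0.184
grasp_force: 40.7
```

Run:
```python
from h import *
b=pose()
cv2.imwrite("pics/t6.png",cv2.resize(b[170:260,170:390],None,fx=3.6,fy=3.6))
```

```text
tcp [461.  -60.7  72.1] F [3.  0.8 8.2]
blue [130, 23, 31, 47, 1052] [319.8, 219.9]
pivot px [321.3 238.7] [6, 9, 19, 19, 192] [526.3 -85.4  58. ] stop rail y-green 0.2 knob r 69.8 theta 1.23
```

View pics/t6.png

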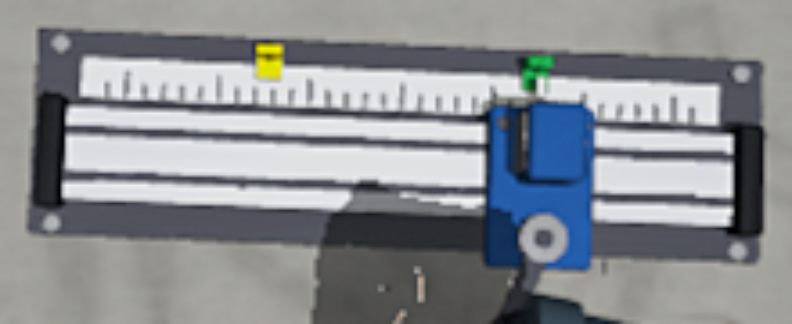

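The stop is lined up: carriage centre at crop (540,180) and green clip at (537,70), which is within a couple of mm after parallax. Swinging the lever back, half the arc first.

Request:
{"api": "drive_tool", "payload": {"deltas": [[-1, -0.16, 0.37, 0, 0, 0, 0], [-1, -0.22, 0.34, 0, 0, 0, 0], [-1, -0.26, 0.3, 0, 0, 0, 0], [-1, -0.31, 0.26, 0, 0, 0, 0], [-1, 0, 0, 0, 0, 0, 0], [-1, 0, 0, 0, 0, 0, 0]]}}

```text
clock: 8.17
position: [482.8, -28.2, 71.8]
ee_rot: [3.139, -0.004, 3.127]
force: [-1.2, 3.1, 13.3]
opening: 0.188
grasp_force: 41.7
```

Run:
```python
from h import *
pose()
```

```text
tcp [482.8 -28.2  71.8] F [-1.2  3.1 13.3]
blue [126, 23, 31, 44, 969] [316.6, 217.7]
pivot px [316.7 234.4] [6, 9, 14, 11, 113] [534.2 -76.8  58. ] stop rail y-green 8.9 knob r 70.7 theta 0.84
```

The stop has crept about 7 mm left while the lever lagged. It's still free, so I'll push it back right before closing further.

Request:
{"api": "drive_tool", "payload": {"deltas": [[-1, 0, -0.2, 0, 0, 0, 0], [-1, 0, -0.16, 0, 0, 0, 0], [-1, 0, 0, 0, 0, 0, 0], [-1, 0, 0, 0, 0, 0, 0]]}}

```text
clock: 8.55
position: [482.5, -37.9, 71.8]
ee_rot: [3.139, -0.004, 3.127]
force: [-0.9, 2.2, 12.8]
opening: 0.183
grasp_force: 41.6
```

Run:
```python
from h import *
pose()
```

```text
tcp [482.5 -37.9  71.8] F [-0.9  2.2 12.8]
blue [131, 23, 31, 44, 949] [321.9, 217.6]
pivot px [322.  234.6] [6, 10, 14, 10, 105] [534.  -86.7  58. ] stop rail y-green -0.9 knob r 71.0 theta 0.84
```

Request:
{"api": "drive_tool", "payload": {"deltas": [[-1, -0.3, 0.25, 0, 0, 0, 0], [-1, -0.34, 0.2, 0, 0, 0, 0], [-1, -0.36, 0.15, 0, 0, 0, 0], [-1, 0, 0, 0, 0, 0, 0], [-1, 0, 0, 0, 0, 0, 0]]}}

```text
clock: 9.02
position: [506.6, -22.2, 71.7]
ee_rot: [3.138, -0.007, 3.126]
force: [-4.0, 2.8, 15.3]
opening: 0.186
grasp_force: 42.0
```

Run:
```python
from h import *
pose()
```

```text
tcp [506.6 -22.2  71.7] F [-4.   2.8 15.3]
blue [130, 23, 30, 24, 504] [320.9, 209.1]
```

Request:
{"api": "drive_tool", "payload": {"deltas": [[-1, -0.36, 0.1, 0, 0, 0, 0], [-1, -0.36, 0.06, 0, 0, 0, 0], [-1, -0.34, 0.02, 0, 0, 0, 0], [-1, 0, 0, 0, 0, 0, 0], [-1, 0, 0, 0, 0, 0, 0]]}}

```text
clock: 9.48
position: [533.8, -15.4, 71.9]
ee_rot: [3.135, -0.006, 3.127]
force: [-3.8, 7.2, 13.5]
opening: 0.184
grasp_force: 42.0
```

Run:
```python
from h import *
pose()
```

```text
tcp [533.8 -15.4  71.9] F [-3.8  7.2 13.5]Traceback (most recent call last):
  File "<stdin>", line 2, in <module>
  File "h.py", line 20, in pose
    s,c=max(blobs(b,*C["blue"],(175,175,390,260)),key=lambda t:t[0][4]);print("blue",s,c)
        ~~~^^^^^^^^^^^^^^^^^^^^^^^^^^^^^^^^^^^^^^^^^^^^^^^^^^^^^^^^^^^^
ValueError: max() iterable argument is empty
```

The top view is blocked by the arm. A small extra push to seat the lock, then release, rise and back off toward the robot to check.

Request:
{"api": "drive_tool", "payload": {"deltas": [[-1, -0.15, 0, 0, 0, 0, 0], [-1, -0.1, 0, 0, 0, 0, 0], [-1, 0, 0, 0, 0, 0, 0], [-1, 0, 0, 0, 0, 0, 0]]}}

```text
clock: 9.87
position: [535.4, -15.4, 71.5]
ee_rot: [3.134, -0.016, 3.129]
force: [-11.4, 7.3, 23.9]
opening: 0.187
grasp_force: 43.0
```

Request:
{"api": "drive_tool", "payload": {"deltas": [[1, 0, 0, 0, 0, 0, 0], [1, 0, 0, 0, 0, 0, 0], [1, 0, 0, 0, 0, 0, 0], [1, 0, 0, 0, 0, 0, 0], [1, 0, 0, 0, 0, 0, 0], [1, 0, 0, 0, 0, 0, 0], [1, 0, 0, 0, 0, 0, 0], [1, 0, 0, 0, 0, 0, 0]]}}

```text
clock: 10.53
position: [541.9, -20.6, 71.1]
ee_rot: [-3.141, -0.0, 3.127]
force: [0.3, 0.8, 0.5]
opening: 1.001
grasp_force: 0.0
```

Request:
{"api": "drive_tool", "payload": {"deltas": [[1, 0, 0, -0.8, 0, 0, 0], [1, 0, 0, -0.8, 0, 0, 0], [1, 0, 0, -0.8, 0, 0, 0], [1, 0, 0, -0.8, 0, 0, 0], [1, 0, 0, -0.8, 0, 0, 0], [1, 0, 0, -0.8, 0, 0, 0], [1, 0, 0, 0, 0, 0, 0]]}}

```text
clock: 11.12
position: [545.3, -20.7, 195.8]
ee_rot: [3.14, 0.009, 3.126]
force: [1.3, -0.4, 1.0]
opening: 1.005
grasp_force: 0.0
```

Request:
{"api": "drive_tool", "payload": {"deltas": [[1, 0, 0.9, 0, 0, 0, 0], [1, 0, 0.9, 0, 0, 0, 0], [1, 0, 0.9, 0, 0, 0, 0], [1, 0, 0.9, 0, 0, 0, 0], [1, 0, 0.9, 0, 0, 0, 0], [1, 0, 0.9, 0, 0, 0, 0], [1, 0, 0.9, 0, 0, 0, 0], [1, 0, 0.9, 0, 0, 0, 0]]}}

```text
clock: 11.78
position: [544.0, 160.4, 190.3]
ee_rot: [-3.141, -0.001, 3.127]
force: [0.5, -0.1, 0.9]
opening: 1.0
grasp_force: 0.0
```

Run:
```python
from h import *
b=pose()
for k in("orange","green"):
    for s,c in blobs(b,*C[k],(175,175,390,260)):print(k,s,c,ray("top",c,104 if k=="orange" else 20).round(1))
cv2.imwrite("pics/t7.png",cv2.resize(b[170:260,170:390],None,fx=3.6,fy=3.6))
```

```text
tcp [544.  160.4 190.3] F [ 0.5 -0.1  0.9]
blue [128, 23, 31, 47, 1003] [318.6, 219.1]
pivot px [316.7 235.8] [0, 9, 20, 14, 170] [531.6 -76.8  58. ] stop rail y-green 8.9 knob r 237.5 theta -0.03
pivot px [317.1 245.7] [0, 24, 25, 4, 87] [513.2 -77.5  58. ] stop rail y-green 7.8 knob r 239.9 theta -0.1
orange [105, 55, 10, 9, 74] [284.5, 233.9] [534.  -13.3 104. ]
green [140, 10, 9, 10, 58] [318.9, 188.8] [623.7 -86.9  20. ]
```

View pics/t7.png

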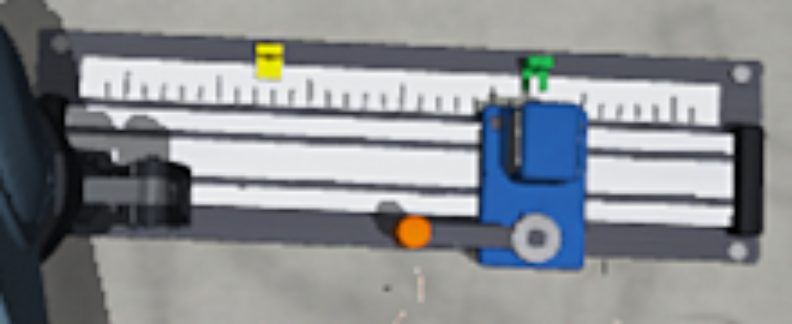

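The crop shows the knob at (414,232) and pivot at (536,239), so the lever is back along the rail. The stop stands about 4 mm left of the green clip (537,70), inside the 12 mm limit. The arm is clear, so I'm handing in.

```bash
python3 -c "
from rig import workorder
print(workorder.hand_in())"
```

```text
the job is handed in; nothing more can be done
None
```

The job is handed in, no verdict returned: I swung the lever open (about 1.2 rad), slid the blue stop to the green marker and swung the lever back to locked, and the last image shows the stop about 4 mm left of the mark (limit 12 mm) with the arm clear.

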